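# Set and lock the polarimeter's analyser

## Task

On the taller of the two polarimeters, take the upright handle of the lock ring and swing the ring loose, anticlockwise seen from above, as far as it goes. Turn the analyser knob on top until its pointer stands at the raised index block on the rim of the dial, then swing the lock ring back clockwise, tight against its stop, with the pointer still at the block, and let go.

Things in the scene. Friction and masses are not known exactly. Their poses are not given: they have to be found in the camera images.
- lock_ring (a joint): Lock ring of the taller polarimeter: ribbed bare-metal ring, 122 mm across, just below the white dial, about the instrument's upright axis. 0 rad: tight against its stop (found within 0.05 rad); grows anticlockwise seen from above as it loosens, to the loose stop at 0.75. Stays where left; takes 0.1 N m (1.2 N at the handle). It does not drag the analyser along.
- lock_ring_handle (a point): Point on the centre line of the lock ring's handle, a black upright pin 16 mm across, 88 mm out from the upright axis: 155 mm above the bench, 21 mm below the pin's top, 25 mm above the 12 mm wide arm that carries it. Frame: y from the axis outwards to the pin, z up. With the ring tight the handle stands 90 degrees anticlockwise, from above, of the index block.
- analyser (a joint): Analyser knob of the taller polarimeter. 0 rad: its pointer stands at the raised dark-metal index block (8 mm wide) on the rim of the white dial (100 mm across); the pointer is a short black tongue on the dial, at the end of the bar with a white line on top. Grows anticlockwise seen from above. Range -1.5 to 1.5; starts at 0.6 to 1.25, stays where left, takes 0.05 N m to turn.
- analyser_grip (a point): Point on the upright axis in the analyser knob, 178 mm above the bench, 13 mm below the knob's top: a black upright bar 48 mm long, 14 thick, 36 tall on a 60 mm disc whose top is 23 mm below the point. Frame: x along the bar towards the pointer, z up. The instrument is fixed, 191 mm tall, base 110 mm square; the one 137 mm tall is not part of the job.

How it is judged:
On the way, in this order (a step that is already met when the one before it is completed fails the run):
1. the lock ring is loosened (past 0.5 rad) before the analyser is turned (still above 0.45 rad) (value of joint lock_ring above 0.5 rad and value of joint analyser above 0.45 rad), for 0.1 s.
2. with the ring loose (past 0.4 rad), the analyser's pointer is at the index block, within 0.2 rad (value of joint analyser between -0.2 and 0.2 rad and value of joint lock_ring above 0.4 rad), for 0.2 s.
3. the lock ring is tight again (below 0.15 rad), the pointer still at the block within 0.2 rad (value of joint analyser between -0.2 and 0.2 rad and value of joint lock_ring below 0.15 rad), for 0.2 s.
At the end, for the whole second after the job is handed in: The analyser's pointer is at the index block (joint within 0.2 rad of 0), the lock ring is back tight (joint below 0.15 rad), and both are at rest (slower than 0.1 rad/s) (all of step 3 and velocity of joint analyser between -0.1 and 0.1 rad/s and velocity of joint lock_ring between -0.1 and 0.1 rad/s); the robot touches nothing.
It also fails if it takes over 64 s, if anything falls off the work surface, if the arm or the gripper's body presses on something with over 40 N, if the wrist force passes 120 N, or if a joint passes its speed limit or range.

## Robot

A 6-joint arm with a two-finger parallel gripper is mounted at the origin on the work surface. World frame = base frame: x ahead of the robot, y to its left, z up, the work surface at z = 0. Lengths are in m, angles in rad, forces in N, time in s.
With the tool pointing down it reaches from about 0.35 to 0.85 m from the base axis. Payload 8.1 kg.
Tool frame: the origin (TCP) lies between the finger pads; the fingertips stand 25 mm ahead of it and the grasp point (between the pads) lies 6 mm ahead of it (robot.tip_extent is the distance from the TCP to the fingertips, in m); z points along the fingers, y is the direction in which the jaws open and shut (so a half turn about z gives the same grasp; the last joint's range is limited). The gripper opens to 93 mm and grips with 3 to 60 N. Pads are 15 mm wide; open, the fingers measure 128 mm over their backs; the gripper's body (75 mm by 188 mm) begins 65 mm behind the grasp point.
Start: joints at [1.039, 0.13, 1.488, -0, 1.523, -0.085], TCP at [0.259, 0.541, 0.244] pointing down, gripper open.
Joint ranges: [-2.96, 2.96], [-0.89, 2.26], [0.02, 2.5], [-1.34, 4.48], [0, 2.73], [-2.66, 2.66]. Speed limits (rad/s): [2.39, 2.39, 2.79, 3.14, 3.14, 3.14].

## Interface

Orientations are given as a rotation vector (axis times angle).
In Python, from plant import robot gives the robot as it stands.
- The arm moves only by the tool drive_tool, never from a script. Its argument "increments" is a list of rows, each a list of 7 numbers: the closure, from 0 (fully open) to 1 (shut), then the shift along the world's x, y, z in units of 25 mm (1.0 is 25 mm), then the turn, a rotation vector about the world's x, y, z in rad. In form: [[gripper, dx, dy, dz, rx, ry, rz], ...]. A call has 1 to 20 rows; each row is the pose to reach, as a shift and turn from the pose commanded when the call began; what a row does not reach only later rows make up. A row lasts 1/12 s, in which the tool goes at most 41.7 mm and 7.16 degrees, less where a joint would pass 70% of its speed; a pose out of reach is approached as far as the arm can. A call with a gripper value outside its range is refused whole. The fingers move at their own pace and stop on an object; "squeeze" is the grip in N (left out, the last holds). Time passes only in rows, so rows that repeat a pose let the fingers close. It gives the time, the measured TCP pose, the force and the opening at its end, in the units of the state.
- robot.read_state(): the state, without advancing time (a new reading comes with each control period).
- robot.read_camera(name): name is "scene" or "top" or "wrist"; returns a dict with "image" (400x640x3 uint8, red, green, blue), "fx", "fy", "cx", "cy" (pixels), "T" (4x4, takes a point from camera to world coordinates); the wrist camera has in their place "mount" (4x4, takes a point from camera to tool coordinates, whose origin is the TCP and whose axes are the flange's). Camera axes: x right, y down, z forward; pixel columns grow to the right and rows downward; lengths in m; the calibration is good to about 2 mm. The wrist camera is an equidistant fisheye: a pixel r from the principal point sees the ray r / f radians off the axis. A picture is of the moment at which its call begins: read the wrist's pose just before it. There is no depth.
- robot.close_job(): hands the job in, once; it reports no verdict.
The state is a dict: "t": time; "q": joint angles; "dq": joint speeds; "joint_torque": joint torques, N m; "tool_pos": TCP position; "orientation": TCP orientation; "force": force on the tool from outside, world axes, zero at the start; "wrist_torque": the same for the moment, N m; "opening": finger opening in m.
Only numpy, scipy, OpenCV 4.12 (cv2) and the standard library are available. Lean on these libraries where they do the work, as an engineer would, in place of code of your own. Each camera call takes 0.05 s, during which the arm holds its last target.

## Working session

There is one attempt and no reset: what is moved stays moved. The work goes in short steps, Python scripts to look and compute and a tool call to move; the robot and the scene stay as the last step left them, time stands still between calls to the robot, and variables do not carry over. Pictures are saved under pics/ and viewed, and the job is handed in when it is done.

Besides the shell and the picture viewer there is one more tool, called after ">>>" as a command line: name --pt "numbers of a row" for each row, then --argument value for the rest. drive_tool: Moves the arm, as the interface text tells. Its arguments: {"type":"object","properties":{"increments":{"type":"array"},"squeeze":{"type":"number"}},"required":["increments"]}

```bash
mkdir -p pics; ls; python3 - <<'E'
from plant import robot
import cv2,pickle
s=robot.read_state();print(s)
d={}
for n in["scene","top","wrist"]:
    c=robot.read_camera(n);d[n]=c
    cv2.imwrite(f"pics/{n}0.png",c["image"][:,:,::-1]);print(n,{k:v for k,v in c.items() if k!="image"})
pickle.dump((s,d),open("c0.pkl","wb"))
E
```

```text
pics
{'t': 0.0, 'q': array([ 1.03854401e+00,  1.31156935e-01,  1.48925389e+00,  3.62501873e-06,
        1.52299510e+00, -8.53936671e-02]), 'dq': array([-5.28273533e-04, -1.96398946e-03,  5.40491261e-04,  1.78523659e-04,
       -7.62198333e-05,  1.59268877e-03]), 'joint_torque': array([ 1.10595120e-03, -5.59852982e+01, -4.91752768e+01,  7.69787771e-02,
        3.56623647e-02, -2.76552109e-04]), 'tool_pos': array([0.25899473, 0.54065343, 0.24260388]), 'orientation': array([-6.95975531e-01, -3.06296114e+00,  2.71132774e-03]), 'force': array([-0.2595838 , -0.09863888, -0.39392534]), 'wrist_torque': array([ 0.02447679,  0.00148467, -0.02953719]), 'opening': 0.09321433699408276}
scene {'fx': 363.2956951429328, 'fy': 363.2956951429328, 'cx': 318.5756180885971, 'cy': 195.21390740276567, 'T': array([[-0.82634536,  0.45887557, -0.32647597,  0.74460693],
       [ 0.56305825,  0.66197656, -0.49472461,  0.35807302],
       [-0.01089759, -0.59263837, -0.80539493,  0.72482477],
       [ 0.        ,  0.        ,  0.        ,  1.        ]])}
top {'fx': 378.58106677412235, 'fy': 378.58106677412235, 'c
[... 154 characters left out ...]
972e-01,  2.45165429e-03,  1.22490907e-02,
         2.40622428e-03],
       [-1.24866107e-02, -1.67275149e-01, -9.85831177e-01,
         8.29088013e-01],
       [ 0.00000000e+00,  0.00000000e+00,  0.00000000e+00,
         1.00000000e+00]])}
wrist {'fx': 309.70691628693146, 'fy': 309.70691628693146, 'cx': 323.386926138475, 'cy': 199.57720717235298, 'mount': array([[-3.07774983e-04, -9.69373703e-01, -2.45590166e-01,
         6.82753189e-02],
       [ 9.99999942e-01, -2.62744979e-04, -2.16119778e-04,
        -6.17606141e-06],
       [ 1.44973246e-04, -2.45590218e-01,  9.69373728e-01,
        -1.40574627e-01],
       [ 0.00000000e+00,  0.00000000e+00,  0.00000000e+00,
         1.00000000e+00]])}
```

View pics/scene0.png

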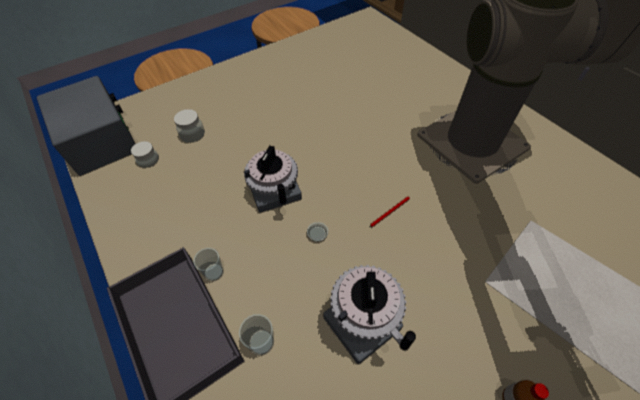

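View pics/top0.png

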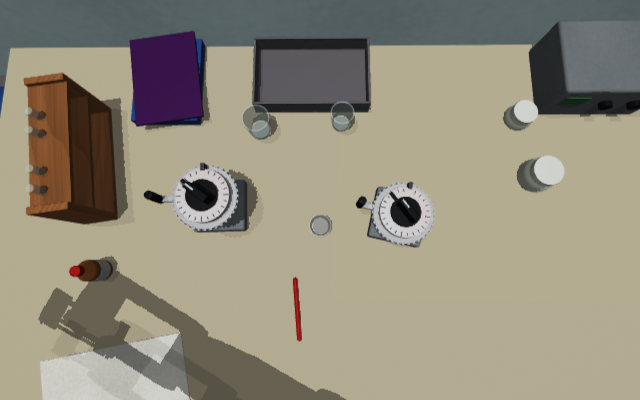

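View pics/wrist0.png

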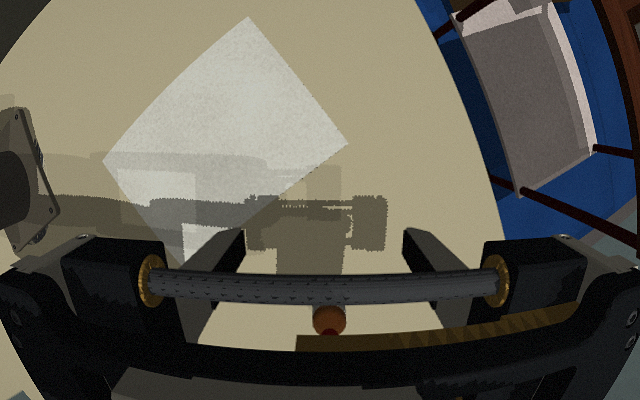

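```bash
python3 - <<'E'
import cv2,pickle
s,d=pickle.load(open("c0.pkl","rb"))
t=d["top"]["image"][:,:,::-1];c=d["scene"]["image"][:,:,::-1]
f=lambda i,x,y:cv2.resize(i[y:y+100,x:x+130],None,fx=6,fy=6,interpolation=cv2.INTER_CUBIC)
cv2.imwrite("pics/t1.png",f(t,135,150));cv2.imwrite("pics/s1.png",f(c,300,260))
E
```

```text
(no output)
```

View pics/t1.png

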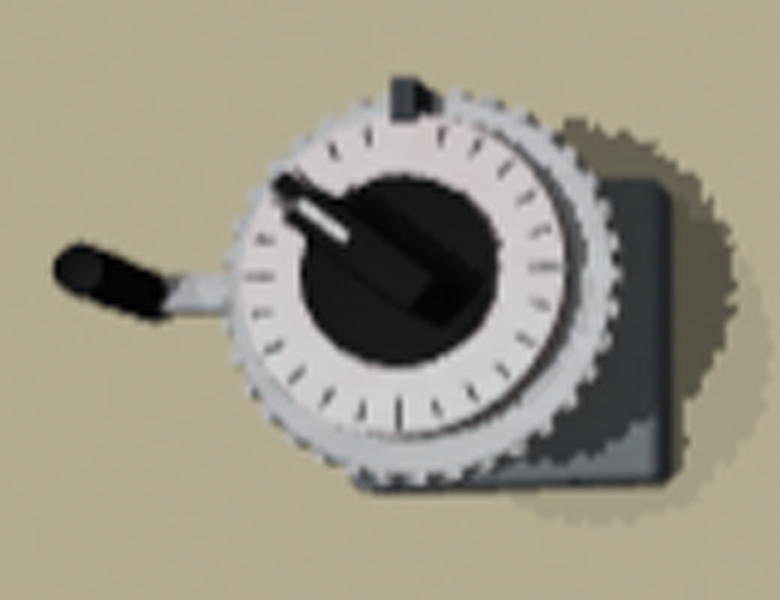

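View pics/s1.png

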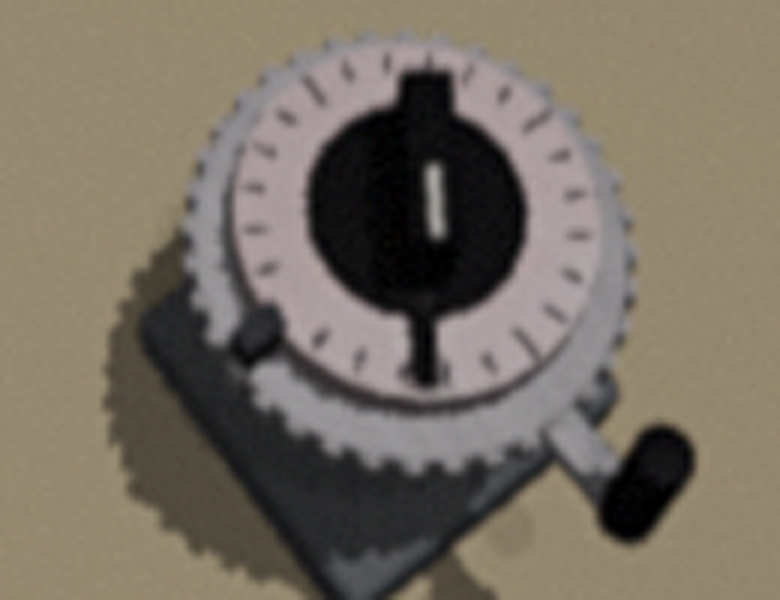

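```bash
cat > h.py <<'E'
import numpy as np,cv2,pickle
def ray(c,u,v):
    d=np.array([(u-c["cx"])/c["fx"],(v-c["cy"])/c["fy"],1.]);return c["T"][:3,3],c["T"][:3,:3]@d
def onz(c,u,v,z):
    o,d=ray(c,u,v);return o+d*(z-o[2])/d[2]
def tri(c1,p1,c2,p2):
    o1,d1=ray(c1,*p1);o2,d2=ray(c2,*p2)
    A=np.c_[d1,-d2];k=np.linalg.lstsq(A,o2-o1,rcond=None)[0]
    a=o1+k[0]*d1;b=o2+k[1]*d2;return (a+b)/2,np.linalg.norm(a-b)
E
python3 - <<'E'
from h import *
s,d=pickle.load(open("c0.pkl","rb"))
el={}
for n,roi in(("top",(165,160,80,80)),("scene",(320,255,100,90))):
    c=d[n];x,y,w,h=roi;im=c["image"][y:y+h,x:x+w].astype(int)
    r,g,b=im[...,0],im[...,1],im[...,2]
    print(n,im[tuple([30 if n=="top" else 70, 12 if n=="top" else 30])])
    m=((r>195 if n=="top" else r>150)&(r-g>4)&(r-b<28)&(r-b>2)).astype(np.uint8)
    m=cv2.morphologyEx(m,cv2.MORPH_OPEN,np.ones((2,2),np.uint8))
    cs,_=cv2.findContours(m,cv2.RETR_EXTERNAL,cv2.CHAIN_APPROX_NONE)
    k=cv2.convexHull(max(cs,key=cv2.contourArea));e=cv2.fitEllipse(k)
    e=((e[0][0]+x,e[0][1]+y),e[1],e[2]);el[n]=e;print(e)
    o=cv2.resize(c["image"][:,:,::-1],None,fx=1,fy=1).copy();cv2.ellipse(o,e,(0,0,255),1)
    cv2.imwrite(f"pics/e_{n}.png",cv2.resize(o[y-10:y+h+10,x-30:x+w+20],None,fx=5,fy=5))
P,err=tri(d["top"],el["top"][0],d["scene"],el["scene"][0]);print("dial",P,err)
q=lambda x,y,ox,oy:((x+.5)/6-.5+ox,(y+.5)/6-.5+oy)
A=q(80,268,135,150);B=q(664,455,300,260)
print("pin tri",tri(d["top"],A,d["scene"],B),onz(d["top"],*A,.176),onz(d["scene"],*B,.176))
P1=q(290,187,135,150);P2=q(424,378,300,260)
print("tip",tri(d["top"],P1,d["scene"],P2))
I1=q(404,82,135,150);I2=q(262,325,300,260)
print("idx",tri(d["top"],I1,d["scene"],I2))
E
```

```text
top [178 171 173]
((207.09389877319336, 179.9998664855957), (17.36246109008789, 41.14391326904297), 100.87809753417969)
scene [154 151 154]
((365.7002182006836, 295.34257888793945), (51.273902893066406, 56.544612884521484), 2.397822856903076)
dial [0.57515428 0.21297568 0.16540657] 0.020948309565136665
pin tri (array([0.55491177, 0.30641381, 0.1748731 ]), np.float64(0.00036076007162112863)) [0.55483042 0.30575334 0.176     ] [0.55516034 0.30663798 0.176     ]
tip (array([0.58445066, 0.25470636, 0.15059018]), np.float64(0.000184805247404921))
idx (array([0.61408105, 0.22026113, 0.15783997]), np.float64(0.004202992830972546))
```

```bash
cd pics; python3 -c "
import cv2,numpy as np
a=cv2.imread('e_top.png');b=cv2.imread('e_scene.png');print(a.shape,b.shape)
h=max(a.shape[0],b.shape[0]);o=np.zeros((h,a.shape[1]+b.shape[1],3),np.uint8);o[:a.shape[0],:a.shape[1]]=a;o[:b.shape[0],a.shape[1]:]=b
cv2.imwrite('e.png',cv2.resize(o,None,fx=.55,fy=.55))"
```

```text
(500, 650, 3) (550, 750, 3)
```

View pics/e.png

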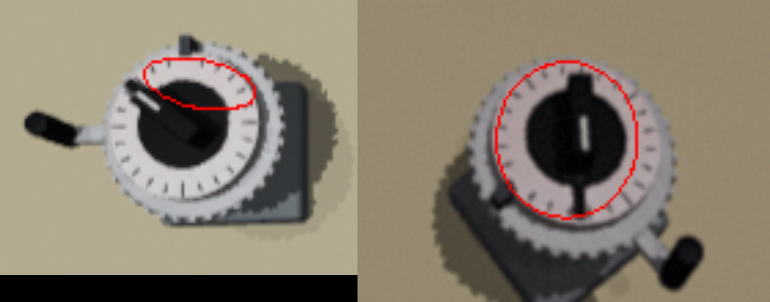

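```bash
python3 - <<'E'
from h import *
s,d=pickle.load(open("c0.pkl","rb"))
q=lambda x,y,ox,oy:((x+.5)/6-.5+ox,(y+.5)/6-.5+oy)
t,c=d["top"],d["scene"]
T=lambda x,y:q(x,y,135,150)
S=lambda x,y:q(x,y,300,260)
print("disc",tri(t,T(399.5,270),c,S(417,210)),onz(t,*T(399.5,270),.155),onz(c,*S(417,210),.155))
print("dial",tri(t,T(400,275),c,S(416,221)))
ax=onz(t,*T(399.5,270),.155)/2+onz(c,*S(417,210),.155)/2
for z in(.14,.145,.15):
  print(z,np.linalg.norm(onz(t,*T(232,275),z)-onz(t,*T(566,275),z)),np.linalg.norm(onz(c,*S(230,221),z)-onz(c,*S(603,221),z)))
pin=(onz(t,*T(80,268),.176)+onz(c,*S(664,455),.176))/2
ang=lambda p:np.arctan2(*(p-ax)[[1,0]])
tip=tri(t,T(290,187),c,S(424,378))[0]
print("ax",ax,"pin",pin,np.linalg.norm((pin-ax)[:2]),np.degrees(ang(pin)),"tip",np.degrees(ang(tip)),np.linalg.norm((tip-ax)[:2]))
for z in(.155,.16): 
  for p in(onz(t,*T(404,82),z),onz(c,*S(260,320),z)):print("idx",z,np.degrees(ang(p)),np.linalg.norm((p-ax)[:2]))
E
```

```text
disc (array([0.55814732, 0.21902838, 0.1526003 ]), np.float64(0.00014610196558542218)) [0.55776843 0.21820959 0.155     ] [0.55887344 0.21965854 0.155     ]
dial (array([0.55802942, 0.22025392, 0.14685313]), np.float64(0.0009615365135981207))
0.14 0.10370392592044617 0.10280430829223271
0.145 0.10295145363832942 0.10192537571419732
0.15 0.10219898135621258 0.10104644313616201
ax [0.55832093 0.21893406 0.155     ] pin [0.55499538 0.30619566 0.176     ] 0.0873249428936131 92.18249480578508 tip 53.85389240389576 0.044299203418799074
idx 0.155 0.8264302827872805 0.05808756238817804
idx 0.155 0.7346028068749949 0.05317429327301384
idx 0.16 -0.7819208940857916 0.056751756826502256
idx 0.16 1.9990821070643203 0.05437105780329549
```

>>> drive_tool --pt "0 0 0 1.5 0 0 0" --pt "0 0 0 1.5 0 0 0" --pt "0 11.84 -9.39 1.5 0 0 -1.086" --pt "0 11.84 -9.39 1.5 0 0 -1.086" --pt "0 11.84 -9.39 1.5 0 0 -1.086" --pt "0 11.84 -9.39 1.5 0 0 -1.086" --pt "0 11.84 -9.39 1.5 0 0 -1.086" --pt "0 11.84 -9.39 1.5 0 0 -1.086" --pt "0 11.84 -9.39 1.5 0 0 -1.086" --pt "0 11.84 -9.39 1.5 0 0 -1.086" --pt "0 11.84 -9.39 1.5 0 0 -1.086" --pt "0 11.84 -9.39 1.5 0 0 -1.086" --pt "0 11.84 -9.39 1.5 0 0 -1.086" --pt "0 11.84 -9.39 1.5 0 0 -1.086" --pt "0 11.84 -9.39 1.5 0 0 -1.086" --pt "0 11.84 -9.39 1.5 0 0 -1.086" --pt "0 11.84 -9.39 1.5 0 0 -1.086" --squeeze 15

```text
t: 1.57
tool_pos: [0.5543, 0.3076, 0.2814]
orientation: [-2.176, -2.266, -0.001]
force: [-0.4, 1.2, 1.1]
opening: 0.0928
```

```bash
cat >> h.py <<'E'
from scipy.spatial.transform import Rotation as Ro
def wproj(c,st,p):
    R=Ro.from_rotvec(st["orientation"]).as_matrix()
    pt=R.T@(np.array(p)-st["tool_pos"]);M=c["mount"];pc=M[:3,:3].T@(pt-M[:3,3])
    th=np.arctan2(np.hypot(pc[0],pc[1]),pc[2]);f=np.arctan2(pc[1],pc[0])
    return c["cx"]+c["fx"]*th*np.cos(f),c["cy"]+c["fx"]*th*np.sin(f)
def snap(tag,names):
    from plant import robot
    o={}
    for n in names:
        st=robot.read_state();c=robot.read_camera(n);cv2.imwrite(f"pics/{n}_{tag}.png",c["image"][:,:,::-1]);o[n]=(st,c)
    R=Ro.from_rotvec(st["orientation"]).as_matrix()
    print("t",st["t"],"tcp",st["tool_pos"],"yaw y",np.degrees(np.arctan2(R[1,1],R[0,1])),"z",R[:,2],"F",st["force"],"tau",st["wrist_torque"],"op",st["opening"],"q6",st["q"][5])
    pickle.dump(o,open(f"c_{tag}.pkl","wb"));return o
E
python3 - <<'E'
from h import *
o=snap("1",["wrist"])
st,c=o["wrist"]
im=c["image"][:,:,::-1].copy()
for p in[(.555,.3062,.176),(.5582,.219,.191),(.5582,.219,.155)]:
    u=wproj(c,st,p);print(p,u);cv2.drawMarker(im,tuple(int(round(x)) for x in u),(0,255,0),cv2.MARKER_CROSS,12,1)
cv2.imwrite("pics/w1m.png",im)
E
```

```text
t 1.5667 tcp [0.55432018 0.30757492 0.28136889] yaw y 2.309761057603474 z [ 2.27579005e-04  2.78889978e-04 -9.99999935e-01] F [-0.37887863  1.19587861  1.05649037] tau [-0.05944096  0.07429904  0.01315302] op 0.09284211336968831 q6 0.38532245534111836
(0.555, 0.3062, 0.176) (np.float64(324.7788773746387), np.float64(207.8621797169745))
(0.5582, 0.219, 0.191) (np.float64(324.3655688485536), np.float64(307.3025067487979))
(0.5582, 0.219, 0.155) (np.float64(324.249126504964), np.float64(287.0745357298823))
```

View pics/w1m.png

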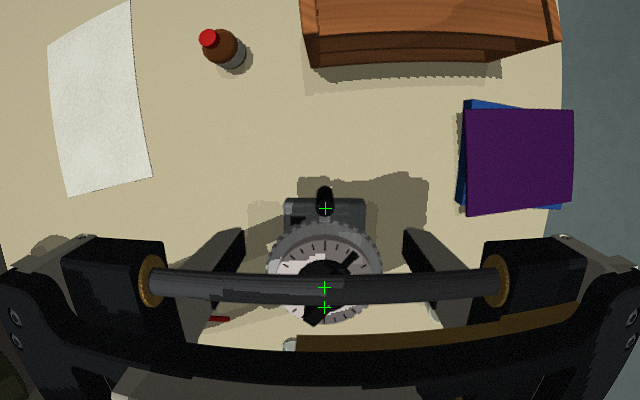

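>>> drive_tool --pt "0 0 0 -1.5 0 0 0" --pt "0 0 0 -3 0 0 0" --pt "0 0 0 -4 0 0 0" --pt "0 0 0 -4.4 0 0 0" --pt "0 0 0 -4.6 0 0 0" --pt "0 0 0 -4.6 0 0 0" --pt "0 0 0 -4.6 0 0 0"

```text
t: 2.2
tool_pos: [0.5561, 0.307, 0.1683]
orientation: [2.178, 2.263, 0.004]
force: [0.5, -0.2, 1.2]
opening: 0.0928
```

```bash
python3 - <<'E'
from h import *
o=snap("2",["wrist","scene"])
E
```

```text
t 2.25 tcp [0.55647969 0.3070944  0.16882193] yaw y 2.1900543037430102 z [ 0.00346843  0.00156049 -0.99999277] F [-0.34821708  0.20540739  0.00717711] tau [-0.055718    0.03169052  0.02800031] op 0.09293113661571223 q6 0.3853978410538248
```

View pics/wrist_2.png

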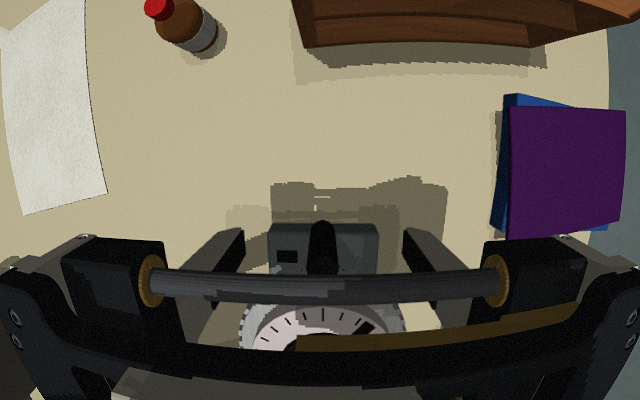

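View pics/scene_2.png

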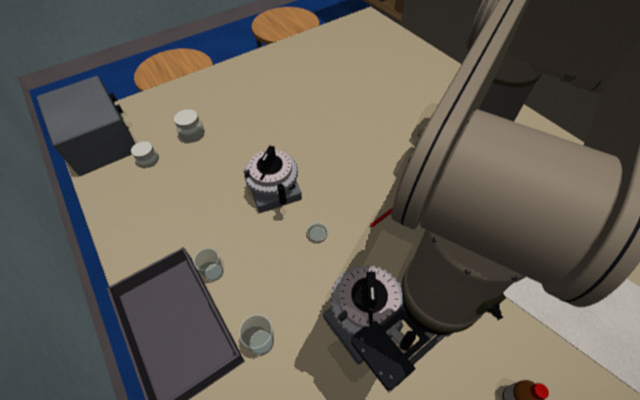

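>>> drive_tool --pt "1 0 0 -0.1 0 0 0" --pt "1 0 0 -0.1 0 0 0" --pt "1 0 0 -0.1 0 0 0" --pt "1 0 0 -0.1 0 0 0" --pt "1 0 0 -0.1 0 0 0" --pt "1 0 0 -0.1 0 0 0" --pt "1 0 0 -0.1 0 0 0" --pt "1 0 0 -0.1 0 0 0" --pt "1 0 0 -0.1 0 0 0" --pt "1 0 0 -0.1 0 0 0" --pt "1 0 0 -0.1 0 0 0" --pt "1 0 0 -0.1 0 0 0" --squeeze 15

```text
t: 3.3
tool_pos: [0.5552, 0.3064, 0.1636]
orientation: [-2.179, -2.263, 0.0]
force: [-1.0, -0.4, -0.7]
opening: 0.0177
```

```bash
python3 - <<'E'
import numpy as np
a=np.array([.5582,.2190]);r=.088;th0=np.radians(92)
p0=a+r*np.array([np.cos(th0),np.sin(th0)])
for k in range(1,17):
    f=.05*k;t=th0+f
    p=a+r*np.array([np.cos(t),np.sin(t)]);print(round(f,2),np.round((p-p0)/.025,2))
E
```

```text
0.05 [-0.18 -0.01]
0.1 [-0.35 -0.03]
0.15 [-0.52 -0.06]
0.2 [-0.7  -0.09]
0.25 [-0.87 -0.14]
0.3 [-1.03 -0.19]
0.35 [-1.2  -0.26]
0.4 [-1.36 -0.33]
0.45 [-1.52 -0.4 ]
0.5 [-1.67 -0.49]
0.55 [-1.82 -0.58]
0.6 [-1.96 -0.68]
0.65 [-2.1  -0.79]
0.7 [-2.24 -0.91]
0.75 [-2.36 -1.03]
0.8 [-2.49 -1.16]
```

>>> drive_tool --pt "1 -0.18 -0.01 0 0 0 0.05" --pt "1 -0.35 -0.03 0 0 0 0.1" --pt "1 -0.52 -0.06 0 0 0 0.15" --pt "1 -0.7 -0.09 0 0 0 0.2" --pt "1 -0.87 -0.14 0 0 0 0.25" --pt "1 -1.03 -0.19 0 0 0 0.3" --pt "1 -1.2 -0.26 0 0 0 0.35" --pt "1 -1.36 -0.33 0 0 0 0.4" --pt "1 -1.52 -0.4 0 0 0 0.45" --pt "1 -1.67 -0.49 0 0 0 0.5" --pt "1 -1.82 -0.58 0 0 0 0.55" --pt "1 -1.96 -0.68 0 0 0 0.6" --pt "1 -2.1 -0.79 0 0 0 0.65" --pt "1 -2.24 -0.91 0 0 0 0.7" --pt "1 -2.3 -0.97 0 0 0 0.73" --pt "1 -2.3 -0.97 0 0 0 0.73" --pt "1 -2.3 -0.97 0 0 0 0.73"

```text
t: 4.72
tool_pos: [0.4976, 0.2819, 0.1636]
orientation: [-1.229, -2.891, 0.001]
force: [-0.8, -2.6, 0.0]
opening: 0.0157
```

```bash
python3 - <<'E'
from h import *
o=snap("3",["top","scene"]);p=o["scene"][0]["tool_pos"]-[.5582,.219,0]
print(np.degrees(np.arctan2(p[1],p[0])),np.hypot(p[0],p[1]))
E
```

```text
t 4.7667 tcp [0.49762817 0.28198518 0.1636033 ] yaw y 43.92795329468849 z [-3.46470560e-04 -3.01139487e-04 -9.99999895e-01] F [-0.71505705 -1.15161956  1.59722599] tau [-0.22398933  0.18782995 -0.03129099] op 0.015475104489667015 q6 -0.34067256761328707
133.88102621849896 0.0873846670957595
```

View pics/scene_3.png

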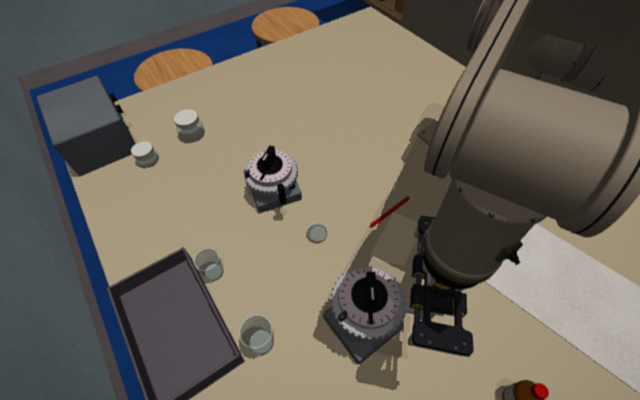

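>>> drive_tool --pt "1 -0.08 -0.07 0 0 0 0.02" --pt "1 -0.08 -0.07 0 0 0 0.02" --pt "1 -0.08 -0.07 0 0 0 0.02" --pt "0 0 0 0 0 0 0" --pt "0 0 0 0 0 0 0" --pt "0 0 0 0 0 0 0" --pt "0 0 0 0 0 0 0" --pt "0 0 0 0 0 0 0" --pt "0 0 0 0 0 0 0" --pt "0 0 0 1.5 0 0 0" --pt "0 0 0 3 0 0 0" --pt "0 0 0 4.3 0 0 0" --pt "0 0 0 4.3 0 0 0" --pt "0 0 0 4.3 0 0 0"

```text
t: 5.98
tool_pos: [0.4991, 0.2828, 0.2744]
orientation: [1.226, 2.888, 0.007]
force: [-0.2, 0.4, -0.5]
opening: 0.0845
```

```bash
python3 - <<'E'
from h import *
o=snap("4",["top","scene","wrist"])
a=o["top"][1]["image"][140:280,120:320,::-1];b=o["scene"][1]["image"][230:370,290:490,::-1]
cv2.imwrite("pics/4.png",cv2.resize(np.vstack([a,b]),None,fx=2.1,fy=2.1))
E
```

```text
t 6.0833 tcp [0.49738508 0.28196356 0.27020478] yaw y 44.00591056260663 z [-9.63911473e-04 -4.39124310e-04 -9.99999439e-01] F [ 0.14026776 -0.15884609 -0.3193523 ] tau [-0.02024969  0.00868341  0.0026916 ] op 0.0910126313325051 q6 -0.341997566749763
```

View pics/4.png

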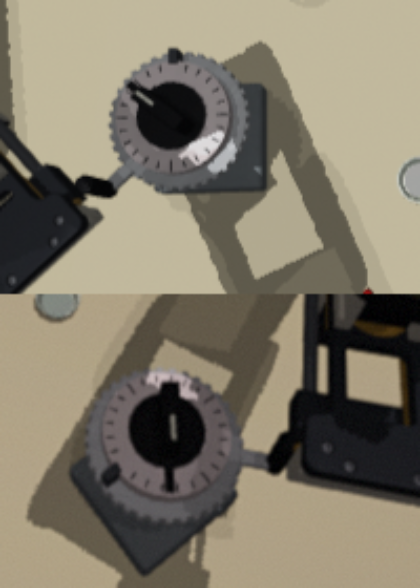

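View pics/wrist_4.png

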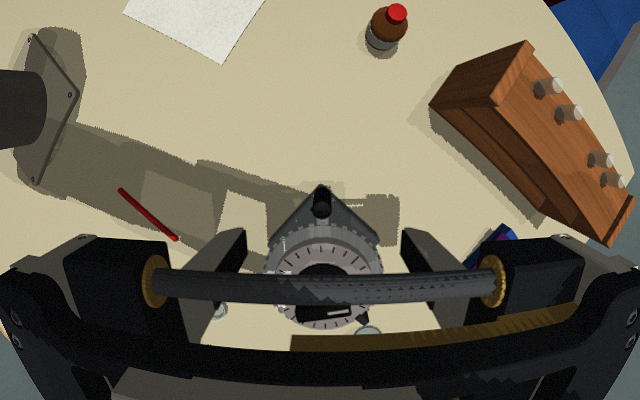

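>>> drive_tool --pt "0 2.43 -2.51 0 0 0 1.745" --pt "0 2.43 -2.51 0 0 0 1.745" --pt "0 2.43 -2.51 0 0 0 1.745" --pt "0 2.43 -2.51 0 0 0 1.745" --pt "0 2.43 -2.51 0 0 0 1.745" --pt "0 2.43 -2.51 0 0 0 1.745" --pt "0 2.43 -2.51 0 0 0 1.745" --pt "0 2.43 -2.51 0 0 0 1.745" --pt "0 2.43 -2.51 0 0 0 1.745" --pt "0 2.43 -2.51 0 0 0 1.745" --pt "0 2.43 -2.51 0 0 0 1.745" --pt "0 2.43 -2.51 0 0 0 1.745" --pt "0 2.43 -2.51 0 0 0 1.745" --pt "0 2.43 -2.51 0 0 0 1.745" --pt "0 2.43 -2.51 0 0 0 1.745" --pt "0 2.43 -2.51 0 0 0 1.745" --pt "0 2.43 -2.51 0 0 0 1.745" --pt "0 2.43 -2.51 0 0 0 1.745"

```text
t: 7.63
tool_pos: [0.5582, 0.2193, 0.2705]
orientation: [1.421, -2.801, -0.0]
force: [0.4, -0.8, 0.5]
opening: 0.0929
```

```bash
python3 - <<'E'
from h import *
o=snap("5",["wrist"])
E
```

```text
t 7.6333 tcp [0.55824135 0.2192742  0.27048608] yaw y 143.80626869431123 z [-9.78417712e-04 -2.91509871e-04 -9.99999479e-01] F [ 0.35257314 -0.82406748  0.52916708] tau [ 0.11830161  0.04911431 -0.0152075 ] op 0.09290646480093953 q6 -2.221084416541269
```

View pics/wrist_5.png

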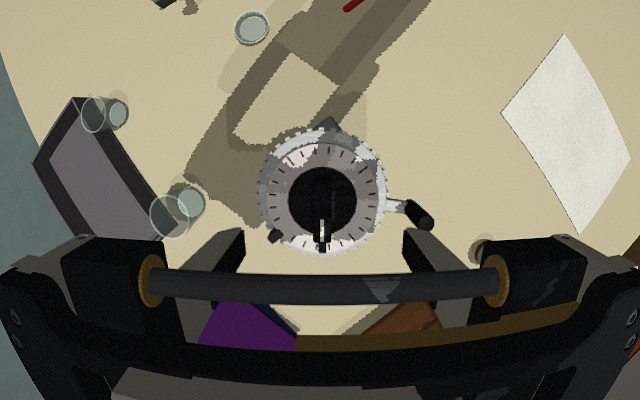

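>>> drive_tool --pt "0.4 0 0 0 0 0 0" --pt "0.4 0 0 0 0 0 0" --pt "0.4 0 0 0 0 0 0" --pt "0.4 0 0 -1 0 0 0" --pt "0.4 0 0 -2 0 0 0" --pt "0.4 0 0 -2.7 0 0 0" --pt "0.4 0 0 -3.1 0 0 0" --pt "0.4 0 0 -3.3 0 0 0" --pt "0.4 0 0 -3.3 0 0 0" --pt "0.4 0 0 -3.3 0 0 0" --pt "1 0 0 -3.3 0 0 0" --pt "1 0 0 -3.3 0 0 0" --pt "1 0 0 -3.3 0 0 0" --pt "1 0 0 -3.3 0 0 0" --pt "1 0 0 -3.3 0 0 0" --pt "1 0 0 -3.3 0 0 0" --pt "1 0 0 -3.3 0 0 0" --pt "1 0 0 -3.3 0 0 0" --squeeze 15

```text
t: 9.18
tool_pos: [0.5592, 0.2188, 0.1888]
orientation: [-1.425, 2.799, -0.002]
force: [3.8, -2.9, -1.6]
opening: 0.0137
```

```bash
python3 - <<'E'
from h import *
o=snap("6",["wrist","scene"])
E
```

```text
t 9.2333 tcp [0.55923936 0.21880612 0.18879201] yaw y 143.96173248338576 z [ 1.58780652e-03 -7.28921997e-04 -9.99998474e-01] F [ 4.67325167 -2.54759631 -1.47080607] tau [-0.35500979 -0.69819702  0.0766896 ] op 0.013893903199200938 q6 -2.224176357459126
```

View pics/wrist_6.png

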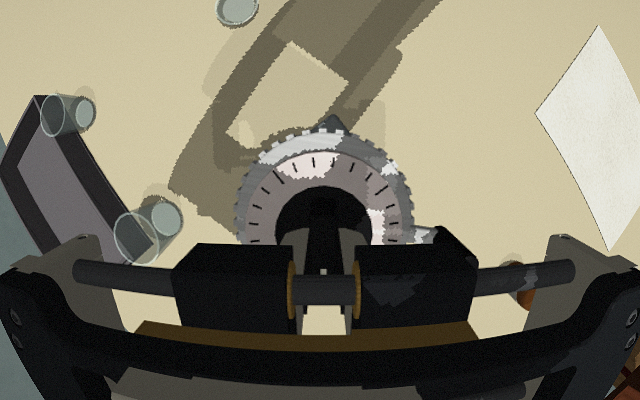

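>>> drive_tool --pt "1 0.03 -0.02 0 0 0 -0.1" --pt "1 0.03 -0.02 0 0 0 -0.2" --pt "1 0.03 -0.02 0 0 0 -0.3" --pt "1 0.03 -0.02 0 0 0 -0.4" --pt "1 0.03 -0.02 0 0 0 -0.5" --pt "1 0.03 -0.02 0 0 0 -0.6" --pt "1 0.03 -0.02 0 0 0 -0.7" --pt "1 0.03 -0.02 0 0 0 -0.8" --pt "1 0.03 -0.02 0 0 0 -0.88" --pt "1 0.03 -0.02 0 0 0 -0.92" --pt "1 0.03 -0.02 0 0 0 -0.92" --pt "1 0.03 -0.02 0 0 0 -0.92" --pt "1 0.03 -0.02 0 0 0 -0.92"

```text
t: 10.37
tool_pos: [0.5598, 0.2179, 0.1888]
orientation: [-0.034, 3.14, -0.002]
force: [3.3, -5.3, 0.7]
opening: 0.0139
```

```bash
python3 - <<'E'
from h import *
o=snap("7",["wrist","scene"])
E
```

```text
t 10.4167 tcp [0.5597842  0.21791746 0.18879256] yaw y 91.23076438322127 z [ 9.40220676e-04 -1.30994191e-03 -9.99998700e-01] F [ 3.27883149 -5.16713032 -0.28464442] tau [-0.78940811 -0.58668448 -0.01373276] op 0.01418935795015977 q6 -1.305256643409691
```

View pics/scene_7.png

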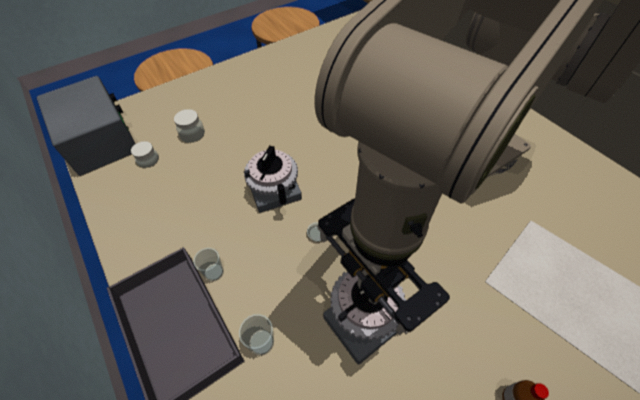

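>>> drive_tool --pt "0.4 0 0 0 0 0 0" --pt "0.4 0 0 0 0 0 0" --pt "0.4 0 0 0 0 0 0" --pt "0.4 0 0 0 0 0 0" --pt "0.4 0 0 0 0 0 0" --pt "0.4 0 0 1 0 0 0" --pt "0.4 0 0 2.2 0 0 0" --pt "0 0 0 3.3 0 0 0" --pt "0 -2.46 2.54 3.3 0 0 -0.82" --pt "0 -2.46 2.54 3.3 0 0 -0.82" --pt "0 -2.46 2.54 3.3 0 0 -0.82" --pt "0 -2.46 2.54 3.3 0 0 -0.82" --pt "0 -2.46 2.54 3.3 0 0 -0.82" --pt "0 -2.46 2.54 3.3 0 0 -0.82" --pt "0 -2.46 2.54 3.3 0 0 -0.82" --pt "0 -2.46 2.54 3.3 0 0 -0.82" --pt "0 -2.46 2.54 3.3 0 0 -0.82" --pt "0 -2.46 2.54 3.3 0 0 -0.82" --pt "0 -2.46 2.54 3.3 0 0 -0.82"

```text
t: 12.05
tool_pos: [0.4977, 0.2823, 0.2711]
orientation: [-1.217, -2.896, 0.0]
force: [0.7, -0.0, 0.6]
opening: 0.0926
```

```bash
python3 - <<'E'
from h import *
o=snap("8",["top","scene","wrist"])
a=o["top"][1]["image"][150:250,135:265,::-1];b=o["scene"][1]["image"][260:360,300:430,::-1]
cv2.imwrite("pics/8.png",cv2.resize(np.vstack([a,b]),None,fx=3,fy=3,interpolation=cv2.INTER_CUBIC))
E
```

```text
t 12.15 tcp [0.49772834 0.28233004 0.27110185] yaw y 44.35836102039066 z [-8.89421322e-05 -2.14130846e-05 -9.99999996e-01] F [ 0.00843374  0.93700219 -0.34878307] tau [-0.07679527  0.05467244 -0.03653518] op 0.09291148244164309 q6 -0.3478242174124429
```

View pics/8.png

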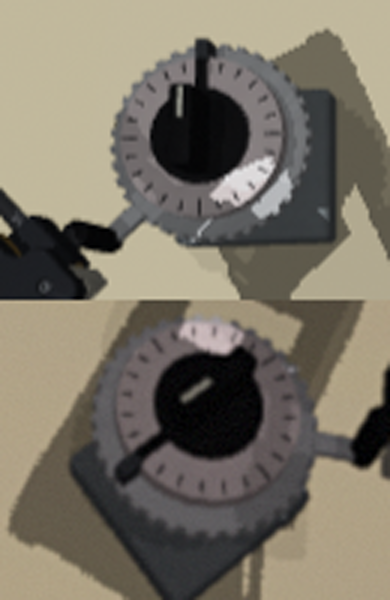

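View pics/wrist_8.png

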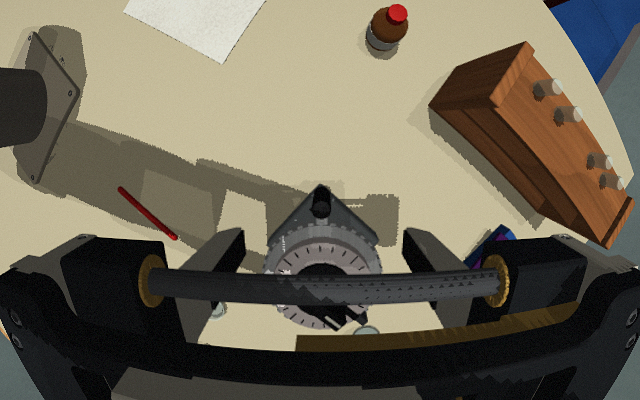

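Pointer stands at the block in both views (top crop ~ (203,60), scene crop ~ (130,465)); pin is centred between the fingers at (321,205). Down and grip.

>>> drive_tool --pt "0 0 0 -1.5 0 0 0" --pt "0 0 0 -3 0 0 0" --pt "0 0 0 -3.9 0 0 0" --pt "0 0 0 -4.2 0 0 0" --pt "0 0 0 -4.3 0 0 0" --pt "0 0 0 -4.3 0 0 0" --pt "0 0 0 -4.3 0 0 0" --pt "1 0 0 -4.3 0 0 0" --pt "1 0 0 -4.3 0 0 0" --pt "1 0 0 -4.3 0 0 0" --pt "1 0 0 -4.3 0 0 0" --pt "1 0 0 -4.3 0 0 0" --pt "1 0 0 -4.3 0 0 0" --pt "1 0 0 -4.3 0 0 0" --pt "1 0 0 -4.3 0 0 0" --pt "1 0 0 -4.3 0 0 0" --pt "1 0 0 -4.3 0 0 0" --pt "1 0 0 -4.3 0 0 0"

```text
t: 13.7
tool_pos: [0.4977, 0.2823, 0.1636]
orientation: [-1.22, -2.895, 0.0]
force: [-0.3, 0.3, -0.8]
opening: 0.0245
```

```bash
python3 - <<'E'
import numpy as np
a=np.array([.5582,.2190]);r=.088;th0=np.radians(134.5)
p0=a+r*np.array([np.cos(th0),np.sin(th0)])
print(p0)
for k in range(1,17):
    f=-.05*k;t=th0+f
    p=a+r*np.array([np.cos(t),np.sin(t)]);print(round(f,2),np.round((p-p0)/.025,2))
E
```

```text
[0.49651998 0.28176604]
-0.05 [0.13 0.12]
-0.1 [0.26 0.23]
-0.15 [0.4  0.34]
-0.2 [0.55 0.44]
-0.25 [0.7  0.53]
-0.3 [0.85 0.62]
-0.35 [1.01 0.69]
-0.4 [1.17 0.76]
-0.45 [1.34 0.82]
-0.5 [1.51 0.88]
-0.55 [1.68 0.92]
-0.6 [1.85 0.95]
-0.65 [2.02 0.98]
-0.7 [2.2 1. ]
-0.75 [2.37 1.01]
-0.8 [2.55 1.01]
```

>>> drive_tool --pt "1 0 0 0 0 0 0" --pt "1 0 0 0 0 0 0" --pt "1 0 0 0 0 0 0" --pt "1 0.13 0.12 0 0 0 -0.05" --pt "1 0.26 0.23 0 0 0 -0.1" --pt "1 0.4 0.34 0 0 0 -0.15" --pt "1 0.55 0.44 0 0 0 -0.2" --pt "1 0.7 0.53 0 0 0 -0.25" --pt "1 0.85 0.62 0 0 0 -0.3" --pt "1 1.01 0.69 0 0 0 -0.35" --pt "1 1.17 0.76 0 0 0 -0.4" --pt "1 1.34 0.82 0 0 0 -0.45" --pt "1 1.51 0.88 0 0 0 -0.5" --pt "1 1.68 0.92 0 0 0 -0.55" --pt "1 1.85 0.95 0 0 0 -0.6" --pt "1 2.02 0.98 0 0 0 -0.65" --pt "1 2.2 1.0 0 0 0 -0.7" --pt "1 2.3 1.0 0 0 0 -0.73" --pt "1 2.3 1.0 0 0 0 -0.73"

```text
t: 15.28
tool_pos: [0.5559, 0.3067, 0.1636]
orientation: [2.175, 2.266, -0.001]
force: [1.0, -3.7, 0.8]
opening: 0.016
```

```bash
python3 - <<'E'
from h import *
o=snap("9",["scene"]);p=o["scene"][0]["tool_pos"]-[.5582,.219,0]
print(np.degrees(np.arctan2(p[1],p[0])),np.hypot(p[0],p[1]))
E
```

```text
t 15.2833 tcp [0.55586749 0.3066616  0.16358138] yaw y 2.353071190786968 z [ 3.60016227e-04 -9.79328454e-04 -9.99999456e-01] F [ 0.96618905 -3.70269745  0.81323523] tau [-0.63566313 -0.16676363 -0.04724006] op 0.015999412689570426 q6 0.3830921875833561
91.52417281361758 0.08769262241272102
```

>>> drive_tool --pt "1 0.06 0 0 0 0 0" --pt "1 0.12 0 0 0 0 0" --pt "1 0.12 0 0 0 0 0" --pt "1 0.12 0 0 0 0 0"

```text
t: 15.67
tool_pos: [0.5562, 0.3067, 0.1634]
orientation: [-2.17, -2.269, 0.007]
force: [-10.7, -6.9, 7.0]
opening: 0.0156
```

>>> drive_tool --pt "1 0.02 0 0 0 0 0" --pt "1 -0.1 0 0 0 0 0" --pt "1 -0.1 0 0 0 0 0" --pt "0 -0.1 0 0 0 0 0" --pt "0 -0.1 0 0 0 0 0" --pt "0 -0.1 0 0 0 0 0" --pt "0 -0.1 0 0 0 0 0" --pt "0 -0.1 0 0 0 0 0" --pt "0 -0.1 0 0 0 0 0" --pt "0 -0.1 0 0 0 0 0" --pt "0 -0.1 0 1.5 0 0 0" --pt "0 -0.1 0 3 0 0 0" --pt "0 -0.1 0 4.5 0 0 0" --pt "0 -0.1 1 5 0 0 0" --pt "0 -2 3 5 0 0 0" --pt "0 -4 5 5 0 0 0" --pt "0 -4 5 5 0 0 0" --pt "0 -4 5 5 0 0 0" --pt "0 -4 5 5 0 0 0" --pt "0 -4 5 5 0 0 0"

```text
t: 17.33
tool_pos: [0.4578, 0.4328, 0.2887]
orientation: [2.17, 2.271, 0.0]
force: [0.3, -0.2, 0.1]
opening: 0.0934
```

```bash
python3 - <<'E'
from h import *
o=snap("10",["top","scene"])
a=o["top"][1]["image"][150:250,135:265,::-1];b=o["scene"][1]["image"][260:360,300:430,::-1]
cv2.imwrite("pics/10.png",cv2.resize(np.hstack([a,b]),None,fx=3,fy=3,interpolation=cv2.INTER_CUBIC))
E
```

```text
t 17.3833 tcp [0.45861634 0.43200105 0.28858529] yaw y 2.490673166545458 z [ 3.94173202e-04 -5.02542656e-04 -9.99999796e-01] F [-0.52507972 -0.1045654   0.06558644] tau [-0.06111128  0.06998161  0.00737584] op 0.09298323946036491 q6 0.6310309434551854
```

View pics/10.png

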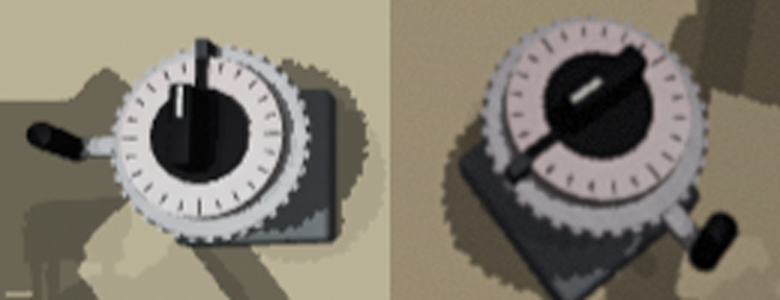

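The pointer stands at the block (203,60 in the top view; 520,165 in the scene view). The handle is back at its starting side (40,134), and the arm is clear of everything.

```bash
python3 -c "
from plant import robot
print(robot.close_job(), robot.read_state()['t'])"
```

```text
the job is handed in; nothing more can be done
the job is handed in; nothing more can be done
```

The job is done and handed in at about 17.4 s of the 64 s allowed; no verdict was reported, so the checks below are my own.

- **Loosening:** I gripped the lock ring's handle and swung it to about 0.73 rad by my measurement, then commanded a nudge to about 0.76. The stop is at 0.75, but I did not check the force there. The analyser pointer had not moved, standing at about 0.92 rad.
- **Analyser:** I turned the knob by 0.92 rad. Both the top and scene views showed the pointer at the index block. A side force of about 5 N showed during the turn, from roughly 1 mm of centring error.
- **Tightening:** I swung the ring back clockwise until it stopped. A further 3 mm command moved it only 0.3 mm and raised about 11 N, so it was against its stop.
- **After release:** The pointer was still at the block, the handle was back at about its starting angle, and the arm was clear with near-zero force.

My first automatic dial-outline fit was wrong. I placed the axis from edge points I read by hand in the two views instead. These agreed to about 2 mm, and the pin radius came out at 87 mm against the 88 mm given.

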